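Hang the lacquered luggage tag up to dry

ROBOT

A 7-joint arm with a two-finger parallel gripper is mounted at the origin on a cart in front of the work surface, level with it; the furniture and walls round the work are solid. World frame = base frame: x ahead of the robot, y to its left, z up, the work surface at z = 0. Lengths are in m, angles in rad, forces in N, time in s.
With the tool pointing down it reaches from about 0.425 to 0.925 m from the base axis. Payload 6.8 kg.
Tool frame: the origin (TCP) lies on the centre line of the jaws, within the pads' length; the fingertips stand 25 mm ahead of it and the grasp point (between the pads) lies 6 mm ahead of it; z points along the fingers, y is the line along which they close (so a half turn about z gives the same grasp; the last joint's range is limited). The gripper opens to 88 mm and grips with 3 to 60 N. Pads are 20 mm wide; open, the fingers measure 115 mm over their backs; the gripper's body (75 mm by 178 mm) begins 61 mm behind the grasp point.
Start: joints at [-1.332, 0.477, 0.022, 1.555, -0.011, 1.109, -0.083], TCP at [0.229, 0.635, 0.248] pointing down, gripper open.
Joint ranges: [-2.96, 2.96], [-0.34, 2.1], [-1.41, 1.46], [0.24, 2.44], [-1.37, 4.51], [0.17, 1.92], [-2.96, 2.96]. Speed limits (rad/s): [2.39, 2.39, 3.14, 3.14, 3.14, 3.14, 3.14].

INTERFACE

Orientations are given as a unit quaternion [w, x, y, z].
In Python, from rig import r, imaging, sense, close_job gives the robot as it stands (r), with the cameras (imaging), the readings as plain functions and the job as plain functions.
- The arm moves only by the shell command python3 shift.py FILE [OPENING] [FORCE], which reads ROWS from the file FILE. ROWS is a JSON object with one list for each field, all of the same length, 1 to 5, a row being the entries at one place: x, y, z (the shift in normalised numbers (1 is 100 cm)), rx, ry, rz (a rotation vector in shares of pi/2 rad (1.0 is pi/2 rad)); each row is the pose to reach, as a shift and turn from the pose commanded when the command began, along the tool's axes at that moment; what a row does not reach only later rows make up. A row lasts 1/8 s, in which the tool goes at most 0.0625 m and 0.188 rad, less where a joint would pass 70% of its speed; a pose out of reach is approached as far as the arm can. OPENING is the opening from 0.0 (shut) to 1.0 (fully open), set as the command begins (- or left out keeps the last). The fingers move at their own pace and stop on an object; FORCE is the grip in N (left out, the last holds). Time passes only in rows, so rows that do not move let the fingers close. It prints the time, the measured TCP pose, the force, the opening and the grip force at its end. A shift or turn number past 1, either way, is cut back to 1. Input that does not fit is refused with a message, and nothing moves.
- sense(): the state, without advancing time (a new reading comes with each control period).
- imaging.read_camera(name): name is "scene" or "top"; returns (picture, depth): 480x640x3 uint8, red, green, blue; 480x640 float32, m along the optical axis (not along the pixel's ray), 0 where there is no reading.
- imaging.camera_model(name): a dict with "fov_y" (degrees; the focal length in pixels is half the picture's height over the tangent of half this angle, whatever the lens; pixels are square), "cx", "cy" (the principal point, pixels), "R" (3x3) and "t" (3): a world point X has camera coordinates R X + t. Camera axes: x right, y down, z forward; pixel columns grow to the right and rows downward; lengths in m; the calibration is good to about 2 mm. A picture is of the moment at which its call begins. camera_model takes no time and is no camera call.
- close_job(): hands the job in; it is judged then, once.
The state is a dict: "time_s": time; "joint_positions": joint angles; "qd": joint speeds; "joint_efforts": joint torques, N m; "eef_pos": TCP position; "tool_rot": TCP orientation; "contact_force": force on the tool from outside, world axes, zero at the start; "wrist_torque": the same for the moment, N m; "finger_gap": opening from 0.0 (shut) to 1.0 (fully open); "gripper_force": force on a finger pad.
Only numpy, scipy, OpenCV 4.12 (cv2) and the standard library are available. Lean on these libraries where they do the work, as an engineer would, in place of code of your own. Each camera call takes 0.05 s, during which the arm holds its last target. There are 200 camera calls.

TASK

The tall brass luggage tag standing in the wooden block has just been lacquered, so hang it up to dry without the gripper or arm ever touching it: take the empty S-hook off the drying rail, pass its open lower end through the tag's hole and lift the tag out of the block on the hook. Then hang the hook back over the rail's bar, so that the tag hangs still below it. Leave the two short tags standing in the block and the tag that already hangs on the rail where they are.

Things in the scene. Friction and masses are not known exactly. Their poses are not given: they have to be found in the camera images.
- hook: the empty S-hook of 6 mm steel rod, 106 mm tall, 55 wide, 50 g, flat in its x-z plane; origin midway between its bends, z up as it hangs. Upper bend: inner radius 21, centre z +26, opens downward on +x, its end at x +24, z +15. The rod comes down straight at x -24 (z +26 to +3, in a grip sleeve), slants over to the lower bend (inner radius 10, centre z -37), whose end points to -x, 40 deg upward
- hook_grip (a point): middle of the hook's black plastic grip sleeve, the place to hold it: 9 mm (hook x) by 10 (hook y, flat sides) by 26 (hook z), at hook x -24, z +16 mm. There is free room on the robot's side (-x) and above for fingers closing along hook y, pointing down or tilted
- hook_crown (a point): inside of the upper bend at its top, the spot that rests on top of the bar, 47 mm above the hook's origin
- hook_bend (a point): inside of the lower bend at its lowest part, the spot from which a tag hangs, 47 mm below the hook's origin
- hook_tip (a point): centre of the rounded free end of the lower bend (rod radius 3 mm), 15.3 mm to -x and 41.2 mm below the hook's origin
- tag: the tall lacquered luggage tag, not to be touched by the gripper: a brass plate 100 mm high (z), 46 wide (y) and 4 thick (x), 150 g, standing loosely in a 22 mm deep, 5.5 mm wide slot of the block, so it may lean a few degrees; origin at the middle of its foot; its x points away from the robot within 0.4 rad
- tag_hole (a point): centre of the round 18 mm hole through the tall tag, 83 mm above its foot, 17 mm below its top edge; the hole's axis is the tag's x
- short_a: a short brass tag 64 mm high, 46 mm wide, 4 mm thick in another slot of the block; origin at the middle of its foot; stays there
- short_b: the other short brass tag, same size, in another slot; stays there
- block: fixed wooden block 75 mm (x) by 206 mm (y) by 32 mm high, with three slots in a row along y, 62 mm apart, each holding a tag; origin in the middle of its underside
- rail: fixed drying rail: drip tray 130 by 370 by 14 mm with two uprights at y +-160 mm of its frame; origin in the middle of its underside, y along the bar
- rail_bar (a point): middle of the rail's round bar, on its axis, 250 mm above the table; 12 mm thick, along the rail's y, 150 mm free to either side of here. The empty hook hangs over it with its upper bend open away from the robot (hook x along rail x), from 100 mm right to 20 mm left (rail -y to +y) of here
- hook_used: a second S-hook of the same kind, hanging on the bar 115 mm left (rail +y) of its middle and carrying a tag; origin midway between its bends
- tag_done: a tall tag that already hangs on the second S-hook; origin at the middle of its foot

How it is judged:
On the way:
1. the tall tag is off the block, carried by the hook through its hole, the hook off the bar (distance between hook_bend and tag_hole below 0.016 m and z of tag in the frame of block above 0.034 m and distance between hook_crown and rail_bar above 0.17 m), for 0.2 s.
At the end, for the whole second after the job is handed in: The hook rests by its upper bend on top of the bar (inside of bend within 12 mm of its axis, between the uprights); the tall tag hangs by its hole from the lower bend, within 0.25 rad of upright; both slower than 0.06 m/s; short tags still in their slots, the other hung tag still hanging (distance between hook_bend and tag_hole below 0.016 m and x of hook_crown in the frame of rail_bar between -0.012 and 0.012 m and z of hook_crown in the frame of rail_bar between 0.002 and 0.012 m and y of hook_crown in the frame of rail_bar between -0.15 and 0.15 m and angle between tag's own z axis and vertical below 0.25 rad and linear speed of each of tag, hook below 0.06 m/s and distance between tag_done and hook_used below 0.16 m and height (world z) of tag_done above 0.055 m and z of each of short_a, short_b in the frame of block below 0.016 m and angle between each of short_a, short_b's own z axis and vertical below 0.2 rad); the robot touches nothing.
It fails at once if the gripper or arm touches the lacquered tag (contact force between any of the fingers, the arm and tag above 0.5 N).
It fails at once if a short tag is pulled out of its slot (distance of any of short_a, short_b from where it was at the start of the episode above 0.02 m).
It fails at once if the tag that already hangs is knocked off or pushed along (distance of tag_done from where it was at the start of the episode above 0.08 m or distance of hook_used from where it was at the start of the episode above 0.05 m).
It also fails if it takes over 64 s, if anything falls off the work surface, if the arm or the gripper's body presses on something with over 40 N, if the wrist force passes 120 N, or if a joint passes its speed limit or range.

## Working session

There is one attempt and no reset: what is moved stays moved. The work goes in short steps, Python scripts to look and compute and a shell command to move; the robot and the scene stay as the last step left them, time stands still between calls to the robot, and variables do not carry over. Pictures are saved under pics/ and viewed, at most 14 in all, crops included, and the job is handed in when it is done.

```bash
ls; mkdir -p pics
cat > h.py <<'E'
import numpy as np, cv2
from rig import r, imaging, sense, close_job
def cam(n):
    m=imaging.camera_model(n); f=240/np.tan(np.radians(m['fov_y'])/2)
    return f,m['cx'],m['cy'],np.array(m['R']),np.array(m['t'])
def world(n,u,v,d):
    f,cx,cy,R,t=cam(n)
    c=np.stack([(u-cx)/f*d,(v-cy)/f*d,d],-1)
    return (c-t)@R
def proj(n,X):
    f,cx,cy,R,t=cam(n); c=np.asarray(X)@R.T+t
    return np.stack([c[...,0]/c[...,2]*f+cx,c[...,1]/c[...,2]*f+cy],-1)
def cloud(n,d):
    v,u=np.mgrid[:480,:640]; return world(n,u,v,d)
def shot(n,name):
    p,d=imaging.read_camera(n); cv2.imwrite(f'pics/{name}.png',p[...,::-1]); np.save(f'{name}.npy',d); return p,d
E
python3 - <<'E'
from h import *
for n in('scene','top'):
    shot(n,n+'0'); f,cx,cy,R,t=cam(n); print(n,f,cx,cy,-R.T@t,R[2])
print(sense())
E
```

```text
pics
rig.py
shift.py
scene 458.7133064340939 312.0125676293808 236.55616235650524 [ 0.01537823 -0.61673038  0.60747353] [ 0.56997993  0.6776745  -0.46462905]
top 462.10254175714124 325.6872242340997 237.75572911929368 [0.4398274  0.01421824 1.23637395] [ 0.10545321  0.00419279 -0.99441543]
{'time_s': 0.1, 'joint_positions': array([-1.33209034,  0.47770858,  0.02237758,  1.55630216, -0.0115174 ,
        1.109327  , -0.08312346]), 'qd': array([ 0.00036733, -0.00108894, -0.00070399, -0.00136778, -0.00083271,
       -0.00157334, -0.00075915]), 'joint_efforts': array([ 4.43920260e-03, -5.84085917e+01,  1.54025037e+00, -2.73310179e+01,
       -5.41730784e-02,  1.31790419e-02,  5.45382943e-05]), 'eef_pos': array([0.22928578, 0.63434406, 0.24680684]), 'tool_rot': array([-8.13551426e-05,  1.72555784e-01,  9.84999415e-01, -8.04157394e-04]), 'contact_force': array([-0.03988567, -1.05895417,  0.2033261 ]), 'wrist_torque': array([-0.00476791, -0.00977442, -0.01000314]), 'gripper_force': 0.0, 'finger_gap': 0.9967677042378473}
```

View pics/scene0.png

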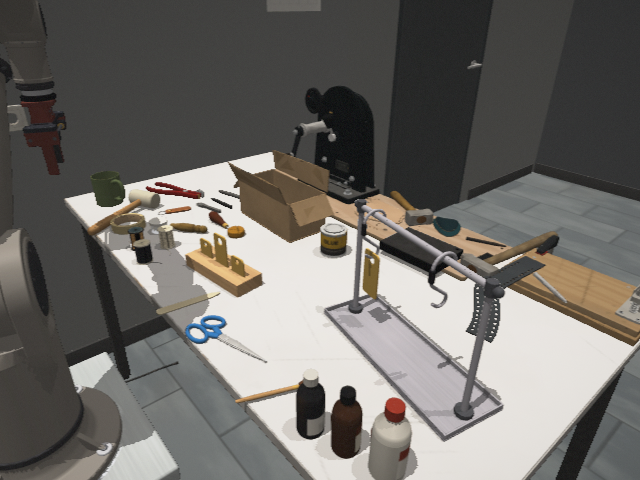

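View pics/top0.png

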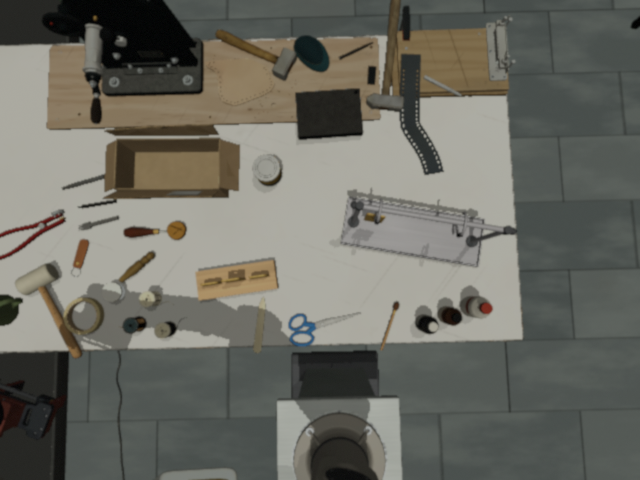

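The scene view shows the block with its three tags near (225,262), the tall one in the middle. The empty hook hangs at about (440,278) and the used hook with its tag at about (370,270). In the top view the block is at (237,280) and the rail at (413,228).

Run:
```python
from h import *
np.set_printoptions(precision=4,suppress=True)
im=cv2.imread('pics/scene0.png'); tp=cv2.imread('pics/top0.png')
a=cv2.resize(im[220:300,180:270],None,fx=4.4,fy=4.4,interpolation=3)
b=cv2.resize(im[195:315,345:510],None,fx=4.4*.55,fy=4.4*.55,interpolation=3)
c=cv2.resize(tp[255:305,190:285],None,fx=4,fy=4,interpolation=3)
d=cv2.resize(tp[180:270,335:525],None,fx=2.1,fy=2.1,interpolation=3)
o=np.zeros((580,800,3),np.uint8)
for q,x,y in((a,0,0),(b,400,0),(c,0,365),(d,400,365)):
    hh,ww=q.shape[:2]; o[y:y+hh,x:x+ww]=q[:580-y,:800-x]
cv2.imwrite('pics/mos.png',o)
for n in('scene','top'):
    D=np.load(n+'0.npy'); P=cloud(n,D); ok=D>0
    m=ok&(P[...,2]>.235)&(P[...,2]<.27)&(P[...,0]>.4)&(P[...,0]<.8)&(P[...,1]>-.55)&(P[...,1]<.1)
    Q=P[m]; print(n,'bar',len(Q),Q.min(0),Q.max(0))
    vx,vy,x0,y0=cv2.fitLine(Q[:,:2].astype(np.float32),cv2.DIST_HUBER,0,.001,.001).ravel()
    print(vx,vy,x0,y0,'ang',np.arctan2(-vx,vy)if vy>0 else np.arctan2(vx,-vy), np.percentile(Q[:,2],[5,50,95]))
    m=ok&(P[...,2]>.026)&(P[...,2]<.038)&(P[...,0]>.3)&(P[...,0]<.55)&(P[...,1]>.05)&(P[...,1]<.4)
    Q=P[m]; print('block',cv2.minAreaRect((Q[:,:2]*1000).astype(np.float32)),np.median(Q[:,2]))
    m=ok&(P[...,2]>.04)&(P[...,2]<.12)&(P[...,0]>.3)&(P[...,0]<.55)&(P[...,1]>.08)&(P[...,1]<.38)
    Q=P[m]; print('tags',len(Q),Q.min(0),Q.max(0))
    for lo,hi in((.04,.062),(.062,.077),(.077,.12)):
        S=Q[(Q[:,2]>lo)&(Q[:,2]<hi)]; print(lo,len(S),S[:60:6].tolist() if 0 else S.mean(0),S.min(0),S.max(0))
```

```text
scene bar 1722 [ 0.5403 -0.3898  0.235 ] [ 0.627  -0.0376  0.2629]
0.19366269 0.9810682 0.56972426 -0.25150096 ang -0.19489415 [0.2421 0.2526 0.2603]
block ((463.9523010253906, 253.9791259765625), (77.79837799072266, 212.07046508789062), 7.165557384490967) 0.030744104238357044
tags 602 [0.4503 0.1685 0.0401] [0.4763 0.3392 0.1107]
0.04 286 [0.4636 0.2496 0.0509] [0.4503 0.1688 0.0401] [0.4763 0.3392 0.062 ]
0.062 176 [0.4637 0.2486 0.069 ] [0.4518 0.1685 0.062 ] [0.4762 0.3376 0.0769]
0.077 140 [0.4634 0.2527 0.0943] [0.4586 0.2302 0.077 ] [0.4697 0.2793 0.1107]
top bar 1133 [ 0.5418 -0.389   0.2356] [ 0.6292 -0.0358  0.2662]
0.18906178 0.9819652 0.5814195 -0.2099963 ang -0.1902066 [0.2485 0.2554 0.2624]
block ((464.6147155761719, 256.1445007324219), (75.11540222167969, 206.7519989013672), 7.125189781188965) 0.03246995804520926
tags 143 [0.4521 0.1719 0.0402] [0.4762 0.339  0.1147]
0.04 28 [0.4622 0.2613 0.0514] [0.4521 0.1719 0.0402] [0.4762 0.339  0.0617]
0.062 66 [0.4649 0.2504 0.0723] [0.4521 0.1723 0.0636] [0.4757 0.3387 0.0767]
0.077 49 [0.4639 0.2568 0.1017] [0.4543 0.2008 0.0774] [0.4711 0.326  0.1147]
```

View pics/mos.png

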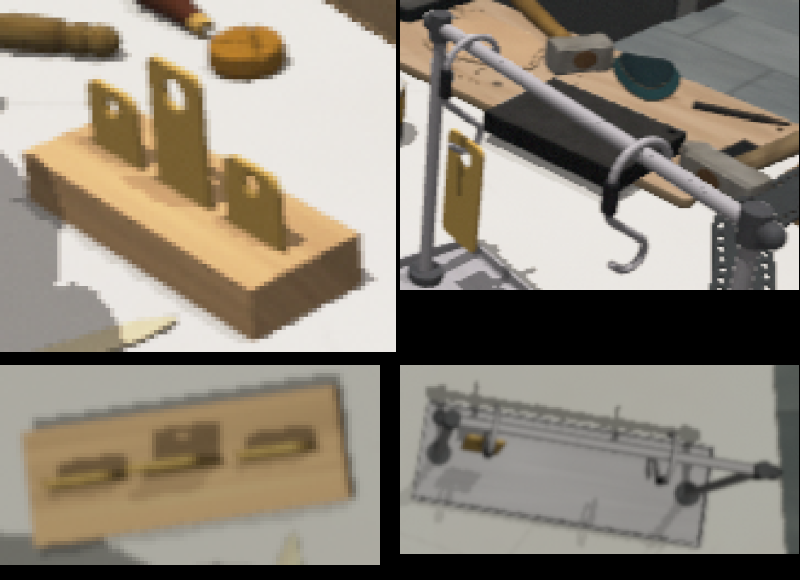

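The enlarged crops show the tall tag's hole at about scene pixel (220,241). The hook's sleeve is at about (432,277), its tip near (433,305), and it hangs over the bar with its tip towards the robot. Next I fit the hook, bar and tag models to both depth clouds.

```bash
cat > fit.py <<'E'
from h import *
from scipy.optimize import least_squares
from scipy.spatial import cKDTree
np.set_printoptions(precision=4,suppress=True)
def hookline():
    a=np.radians(np.arange(0,181,4)); up=np.c_[24*np.cos(a),26+24*np.sin(a)]
    C=np.array([0,-37.]);P=np.array([-24.,3]);v=P-C;L=np.hypot(*v);th=np.arctan2(v[1],v[0])-np.arccos(13/L)
    b=np.arange(th,np.radians(-130),-.08); lo=C+13*np.c_[np.cos(b),np.sin(b)]
    pts=np.vstack([[24,15],up,P,lo,[-15.3,-41.2]])
    o=[]
    for p,q in zip(pts[:-1],pts[1:]):
        n=max(2,int(np.hypot(*(q-p)))); o+=[p+(q-p)*t for t in np.linspace(0,1,n,endpoint=False)]
    o=np.array(o); return np.c_[o[:,0],0*o[:,0],o[:,1]]/1000
H=hookline()
def T(p):
    c,s=np.cos(p[3]),np.sin(p[3]); ct,st=np.cos(p[4]),np.sin(p[4])
    return np.array([[c,-s,0],[s,c,0],[0,0,1]])@np.array([[ct,0,st],[0,1,0],[-st,0,ct]]),np.array(p[:3])
def fitpts(Q,p0):
    def f(p):
        R,t=T(p); d,_=cKDTree(H@R.T+t).query(Q); return d-.0033
    return least_squares(f,p0,loss='soft_l1',f_scale=.002,x_scale=[.01,.01,.01,.1,.1],diff_step=1e-4)
E
python3 - <<'E'
from fit import *
bar=[]
for n in('scene','top'):
    D=np.load(n+'0.npy'); P=cloud(n,D)
    u0=np.array([.1934,.981,0]); 
    m=(D>0)&(P[...,2]>.235)&(P[...,2]<.265)&(P[...,0]>.53)&(P[...,0]<.65)&(P[...,1]>-.36)&(P[...,1]<-.07); Q=P[m]
    def f(p):
        q=Q-np.array([p[0]+p[1]*0,0,p[2]]); 
        d=np.array([np.sin(p[1]),np.cos(p[1]),0]); return np.linalg.norm(np.cross(q-np.array([0,-.21,0]),d),axis=1)-.006
    s=least_squares(f,[.58,.193,.25],loss='soft_l1',f_scale=.0015); print(n,'bar x at y=-.21, ang, z',s.x,np.median(abs(s.fun)),len(Q)); bar.append(s.x)
# bar ends: uprights from low cloud
D=np.load('scene0.npy');P=cloud('scene',D)
for n in('scene','top'):
    D=np.load(n+'0.npy'); P=cloud(n,D)
    m=(D>0)&(P[...,2]>.06)&(P[...,2]<.2)&(P[...,0]>.5)&(P[...,0]<.68)&(P[...,1]>-.45)&(P[...,1]<0)
    for lo,hi in((-.45,-.33),(-.09,0)):
        Q=P[m];Q=Q[(Q[:,1]>lo)&(Q[:,1]<hi)];print(n,'upright',len(Q),np.median(Q,0))
bx,ba,bz=np.mean(bar,0)
for n,y in (('scene',-.28),('top',-.28),('both',-.28)):
  best=None
  for y in(-.22,-.25,-.28,-.31):
    p0=[bx+np.tan(ba)*(y+.21),y,bz-.041,-ba,0.]; A=[]
    for c in (('scene','top') if n=='both' else (n,)):
        D=np.load(c+'0.npy'); P=cloud(c,D); Q=P[(D>0)]
        d=np.array([np.sin(ba),np.cos(ba),0]); b0=np.array([bx,-.21,bz]); rb=np.linalg.norm(np.cross(Q-b0,d),axis=1)
        s=(Q-b0)@d
        k=(Q[:,2]>.14)&(Q[:,2]<.28)&(rb>.011)&(rb<.13)&(s>-.125)&(s<.045); A.append(Q[k])
    A=np.vstack(A); s=fitpts(A,p0)
    if best is None or s.cost<best.cost: best=s
  print(n,'hook',len(A),best.x,best.cost,np.median(abs(best.fun)))
E
python3 - <<'E'
from fit import *
# tall tag
D=np.load('scene0.npy');P=cloud('scene',D)
m=(D>0)&(P[...,2]>.05)&(P[...,2]<.105)&(abs(P[...,0]-.464)<.02)&(abs(P[...,1]-.254)<.03)
m=cv2.erode(m.astype(np.uint8),np.ones((2,2)))>0
Q=P[m]
for _ in range(3):
    c=Q.mean(0); n=np.linalg.svd(Q-c)[2][2]; n*=np.sign(n[0]); r_=(Q-c)@n; Q=Q[abs(r_)<.003]
print('plane',c,n,'yaw',np.arctan2(n[1],n[0]),'lean',n[2],r_.std(),len(Q))
f,cx,cy,R,t=cam('scene'); C=-R.T@t
im=cv2.imread('pics/scene0.png')[...,::-1].astype(int)
sub=im[225:275,195:245]; g=((sub[...,0]-sub[...,2])); print(g[6:26,12:36])
E
```

```text
scene bar x at y=-.21, ang, z [0.5827 0.191  0.2491] 0.0007075476497814281 1236
top bar x at y=-.21, ang, z [0.5827 0.1911 0.2507] 0.0011499709455828943 895
scene upright 621 [ 0.5472 -0.3717  0.135 ]
scene upright 485 [ 0.6077 -0.0604  0.1252]
top upright 100 [ 0.5504 -0.364   0.1358]
top upright 97 [ 0.6073 -0.0763  0.1337]
scene hook 373 [ 0.5704 -0.2795  0.2074 -0.1542 -0.0424] 0.00017271265871170838 0.0006922410432118665
top hook 136 [ 0.5702 -0.2794  0.2095 -0.225  -0.0116] 0.00037888909529242617 0.0009540762363751665
both hook 509 [ 0.5704 -0.2794  0.2081 -0.1664 -0.0389] 0.0006037249449611206 0.0007877166635029053
plane [0.4633 0.2507 0.0751] [ 0.9925  0.1224 -0.    ] yaw 0.122681929810934 lean -1.584901099420063e-05 0.0012355666172811652 173
[[ 12  14   8   8   7   6   7   7   8   7   7   7   7   7   7   7   7   7
    7  11  46 129 142 140]
 [  8  10  13   8   8   8   8  26  45  16   7   7   7   7   7   7   7   8
    7  12  31  94 119 132]
 [  8  12   8   7   8   8  21  78 119 110  58  17   7   8   7   7   8   7
    6  12  29  73  79  86]
 [  8   8   7   7   8  13  32  65  6
[... 981 characters left out ...]
71  81  92  34   7  12  35  70  71  70  92 119  89  67  59  70  70
   63  18   7   8   7   8]
 [ 73  68  75  82  68  41  24  33  70  72  70  70  79  86  77  70  70  69
   62  26  11   7   8   8]
 [ 63  70  70  68  72  90  67  57  72  69  70  71  68  71  71  70  70  69
   65  27  12   7   7   7]
 [ 70  70  69  64  70  92  95  88  71  72  71  70  71  71  68  70  69  70
   65  36  19   8   8   8]
 [ 68  71  69  67  70  92  97  90  71  70  70  70  70  70  69  72  70  71
   64  38  20   7   8   8]
 [ 70  69  70  66  66  88  97  93  74  70  71  70  70  71  72  70  70  71
   64  38  21   7   8   8]
 [ 72  71  70  69  66  94 100  94  74  69  71  68  71  70  71  71  71  69
   66  40  21   7   8   7]]
```

Run:
```python
from fit import *
n=np.array([.9925,.1224,0]); c=np.array([.4633,.2507,.0751]); e=np.array([-.1224,.9925,0])
f,cx,cy,R,t=cam('scene'); C=-R.T@t
def bp(j,i,off=0):
    d=world('scene',np.array(207+j),np.array(231+i),np.array(1.))-C; s=((c+off*n-C)@n)/(d@n); X=C+s*d; return (X-c)@e*1e3,X[2]*1e3
print('bound pts (e mm, z mm)')
for nm,j,i in(('top of hole',11.6,6.6),('rightmost',14.3,10.5),('left',9.6,9.),('leftlow',10.3,11.5),('bottom',13,13.6),('right up',13.4,7.5)): print(nm,bp(j,i))
for i in (6,10,14,18): print('sides',bp(6.6,i),bp(18.4,i))
print('topleft corner',bp(7.0,1.8),'topright',bp(16.7,6.8))
# top view: tag top points
D=np.load('top0.npy');P=cloud('top',D)
m=(D>0)&(P[...,2]>.095)&(P[...,2]<.13)&(abs(P[...,0]-.464)<.03)&(abs(P[...,1]-.254)<.04);Q=P[m]
print(len(Q)); print(np.c_[(Q-c)@n*1e3,(Q-c)@e*1e3,Q[:,2]*1e3])
blk=np.array([.4643,.255,0]);print('block ctr',(blk-c)@n*1e3,(blk-c)@e*1e3)
```

```text
bound pts (e mm, z mm)
top of hole (np.float64(6.70096123971793), np.float64(100.47070973679295))
rightmost (np.float64(-2.7893814678329214), np.float64(93.56501747163304))
left (np.float64(15.961466748681884), np.float64(90.61063380084767))
leftlow (np.float64(14.088270922929674), np.float64(84.54199788687245))
bottom (np.float64(3.7541072773474364), np.float64(82.75730282474925))
right up (np.float64(-0.2968058891159116), np.float64(100.64339330189331))
sides (np.float64(27.26485804708248), np.float64(94.55638858933324)) (np.float64(-20.876665011377938), np.float64(112.14849773333141))
sides (np.float64(29.026622409550825), np.float64(83.03190887242151)) (np.float64(-19.446697556255227), np.float64(101.1159542636233))
sides (np.float64(30.809100995428697), np.float64(71.37192826070992)) (np.float64(-18.00049308153406), np.float64(89.95813827537135))
sides (np.float64(32.612661291249445), np.float64(59.57404286229395)) (np.float64(-16.53777345555395), np.float64(78.67290391579851))
topleft corner (np.float64(23.762148169210064), np.float64(107.11250442069198)) topright (np.float64(-
[... 452 characters left out ...]
8458  12.4873 111.6886]
 [  2.6532  10.8118 108.2952]
 [  2.3543   8.6627 107.0582]
 [  1.6745   4.84   113.7351]
 [  1.4765   3.1347 110.402 ]
 [  1.0575   0.4613 111.6883]
 [  0.7822  -1.5865 109.9406]
 [  0.321   -4.4408 112.1437]
 [  0.0657  -6.4041 109.9423]
 [ -0.2347  -8.5649 108.6911]
 [ -0.2299  -9.4226 100.7594]
 [  2.4627  25.8934 106.956 ]
 [  1.8079  22.0889 113.1012]
 [  1.7097  20.8999 107.6837]
 [  1.1674  17.6293 111.5482]
 [  0.8489  15.4064 110.7177]
 [  0.5642  13.3389 109.157 ]
 [  0.127   10.5639 110.8508]
 [ -0.3385   7.6604 113.1816]
 [ -0.0006  25.9287 108.1119]
 [ -0.0652  24.9634 101.7188]
 [ -0.2379  23.4603  97.6025]]
block ctr 1.518820000000004 4.145350000000026
```

```bash
cat > go.py <<'E'
import sys,numpy as np
from scipy.spatial.transform import Rotation as Ro
from rig import r, imaging, sense, close_job
# x y z yaw [tilt]: TCP target, tool pointing down, tool y along world yaw+90deg
def delta(p,yaw):
    s=sense(); q=np.array(s['tool_rot']); R=Ro.from_quat(q[[1,2,3,0]])
    z=np.array([0,0,-1.]);y=np.array([-np.sin(yaw),np.cos(yaw),0]);x=np.cross(y,z)
    W=Ro.from_matrix(np.c_[x,y,z])
    return R.inv().apply(np.array(p)-s['eef_pos']),(R.inv()*W).as_rotvec()
if __name__=='__main__':
    np.set_printoptions(precision=4,suppress=True)
    a=list(map(float,sys.argv[1:])); print(*delta(a[:3],a[3]),sense()['eef_pos'],sense()['contact_force'],sense()['time_s'])
E
python3 go.py .5 .2 .36 -.18
```

```text
[-0.4023 -0.3166 -0.1126] [-0.0016 -0.     -0.1668] [0.2293 0.6343 0.2468] [-0.0399 -1.059   0.2033] 0.1
```

Units first: turns go in shares of pi/2 rad. So -0.167 rad is -0.1063.

```bash
echo '{"x": [-0.04, -0.08, -0.12, -0.16, -0.205], "y": [-0.03, -0.06, -0.09, -0.125, -0.16], "z": [-0.03, -0.06, -0.09, -0.112, -0.112], "rx": [0, 0, 0, 0, 0], "ry": [0, 0, 0, 0, 0], "rz": [0, -0.0255, -0.0509, -0.0764, -0.1063]}' > m.json && python3 shift.py m.json 0.4; echo '{"x": [-0.04, -0.08, -0.12, -0.16, -0.2], "y": [-0.03, -0.06, -0.095, -0.13, -0.16], "z": [0, 0, 0, 0, 0], "rx": [0, 0, 0, 0, 0], "ry": [0, 0, 0, 0, 0], "rz": [0, 0, 0, 0, 0]}' > m.json && python3 shift.py m.json;  python3 go.py .5463 -.275 .34 -.18
```

```text
time_s: 0.72
eef_pos: [0.3688, 0.4138, 0.3614]
tool_rot: [0.001, 0.089, 0.996, 0.001]
contact_force: [0.8, 0.4, -1.0]
finger_gap: 0.473
gripper_force: 0.0
time_s: 1.35
eef_pos: [0.5367, 0.2197, 0.3595]
tool_rot: [-0.0, 0.09, 0.996, -0.0]
contact_force: [0.1, 0.4, -0.5]
finger_gap: 0.397
gripper_force: 0.0
[-0.0981 -0.4849  0.0196] [-0.0003 -0.0004 -0.0002] [0.5367 0.2197 0.3595] [ 0.1085  0.4156 -0.4527] 1.35
```

```bash
echo '{"x": [-0.01, -0.02, -0.035, -0.045, -0.055], "y": [-0.055, -0.11, -0.165, -0.22, -0.27], "z": [0, 0, 0, 0, 0], "rx": [0, 0, 0, 0, 0], "ry": [0, 0, 0, 0, 0], "rz": [0, 0, 0, 0, 0]}' > m.json && python3 shift.py m.json; echo '{"x": [-0.01, -0.02, -0.03, -0.043, -0.043], "y": [-0.055, -0.11, -0.16, -0.215, -0.215], "z": [0, 0, 0, 0, 0], "rx": [0, 0, 0, 0, 0], "ry": [0, 0, 0, 0, 0], "rz": [0, 0, 0, 0, 0]}' > m.json && python3 shift.py m.json;  python3 go.py .5463 -.275 .232 -.18
```

```text
time_s: 1.98
eef_pos: [0.5413, -0.0562, 0.3595]
tool_rot: [-0.0, 0.09, 0.996, 0.0]
contact_force: [1.1, 0.1, 0.0]
finger_gap: 0.399
gripper_force: 0.0
time_s: 2.6
eef_pos: [0.5437, -0.2784, 0.3592]
tool_rot: [-0.001, 0.094, 0.996, -0.001]
contact_force: [0.6, 0.0, 0.8]
finger_gap: 0.4
gripper_force: 0.0
[-0.002   0.0042  0.1272] [-0.0027 -0.0011 -0.0079] [ 0.5437 -0.2784  0.3592] [0.5509 0.0299 0.7875] 2.6
```

```bash
echo '{"x": [0, 0, 0, 0], "y": [0, 0, 0, 0], "z": [0.03, 0.06, 0.06, 0.06], "rx": [0, 0, 0, 0], "ry": [0, 0, 0, 0], "rz": [0, 0, 0, 0]}' > m.json && python3 shift.py m.json; python3 go.py .5463 -.275 .232 -.18
```

```text
time_s: 3.1
eef_pos: [0.5462, -0.2729, 0.3007]
tool_rot: [0.001, 0.089, 0.996, -0.0]
contact_force: [-0.5, 0.8, -0.1]
finger_gap: 0.402
gripper_force: 0.0
[-0.0004 -0.0021  0.0687] [0.0001 0.001  0.0008] [ 0.5462 -0.2729  0.3007] [-0.5162  0.7703 -0.1464] 3.1
```

```bash
echo '{"x": [0, 0, 0, 0, 0], "y": [-0.002, -0.002, -0.002, -0.002, -0.002], "z": [0.02, 0.04, 0.055, 0.069, 0.069], "rx": [0, 0, 0, 0, 0], "ry": [0, 0, 0, 0, 0], "rz": [0, 0, 0, 0, 0]}' > m.json && python3 shift.py m.json
python3 - <<'E'
from h import *
p,d=shot('scene','s1'); q,_=shot('top','t1')
a=cv2.resize(p[190:330,380:500][...,::-1],None,fx=3.3,fy=3.3,interpolation=3);b=cv2.resize(q[190:270,410:510][...,::-1],None,fx=3.9,fy=3.9,interpolation=3)
o=np.zeros((470,796,3),np.uint8);o[:a.shape[0],:a.shape[1]]=a[:470];o[:b.shape[0],400:400+b.shape[1]]=b;cv2.imwrite('pics/m1.png',o)
print(sense()['eef_pos'],sense()['contact_force'])
E
```

```text
time_s: 3.72
eef_pos: [0.545, -0.2749, 0.23]
tool_rot: [-0.001, 0.09, 0.996, 0.0]
contact_force: [0.8, 0.1, 0.2]
finger_gap: 0.403
gripper_force: 0.0
[ 0.54555732 -0.27543366  0.23110112] [ 1.11808632 -0.28167524 -0.0929681 ]
```

View pics/m1.png

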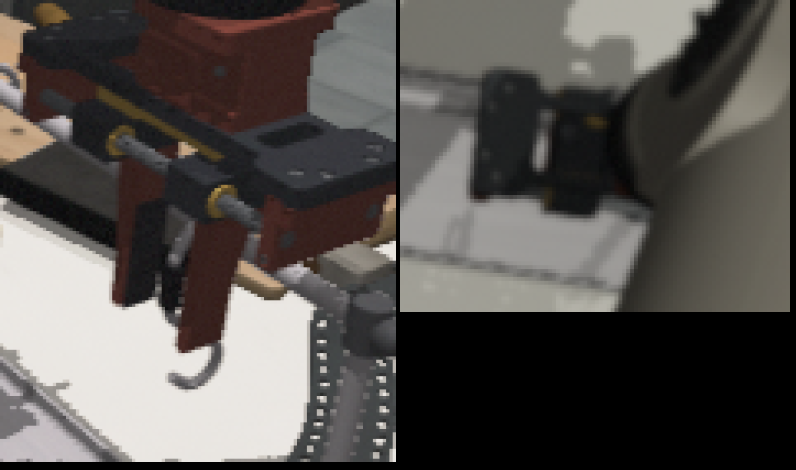

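The sleeve (around 170,285 in the crop) sits between the two fingers, and the hook still hangs on the bar. I'll close the gripper now.

```bash
echo '{"x": [0, 0, 0, 0, 0], "y": [0, 0, 0, 0, 0], "z": [0, 0, 0, 0, 0], "rx": [0, 0, 0, 0, 0], "ry": [0, 0, 0, 0, 0], "rz": [0, 0, 0, 0, 0]}' > m.json && python3 shift.py m.json 0.0 30; echo '{"x": [0, 0], "y": [0, 0], "z": [0, 0], "rx": [0, 0], "ry": [0, 0], "rz": [0, 0]}' > m.json && python3 shift.py m.json; python3 go.py .5463 -.275 .232 -.18
```

```text
time_s: 4.45
eef_pos: [0.5454, -0.2752, 0.2308]
tool_rot: [0.0, 0.09, 0.996, 0.0]
contact_force: [-0.0, 0.8, 1.2]
finger_gap: 0.11
gripper_force: 30.0
time_s: 4.7
eef_pos: [0.5455, -0.2752, 0.2308]
tool_rot: [0.0, 0.09, 0.996, 0.0]
contact_force: [0.1, 1.0, 1.1]
finger_gap: 0.11
gripper_force: 30.0
[-0.0008  0.0003 -0.0012] [0.     0.0003 0.0002] [ 0.5455 -0.2752  0.2308] [0.1349 1.0057 1.0665] 4.7
```

```bash
echo '{"x": [0, 0, 0, 0.02, 0.04], "y": [0, 0, 0, 0, 0], "z": [-0.012, -0.025, -0.04, -0.04, -0.04], "rx": [0, 0, 0, 0, 0], "ry": [0, 0, 0, 0, 0], "rz": [0, 0, 0, 0, 0]}' > m.json && python3 shift.py m.json;echo '{"x": [0.02, 0.04, 0.04, 0.04, 0.04], "y": [0, 0, 0, 0, 0], "z": [0, 0, -0.03, -0.06, -0.06], "rx": [0, 0, 0, 0, 0], "ry": [0, 0, 0, 0, 0], "rz": [0, 0, 0, 0, 0]}' > m.json && python3 shift.py m.json
python3 - <<'E'
from fit import *
p,d=shot('scene','s2'); q,d2=shot('top','t2')
print(sense()['eef_pos'],sense()['contact_force'],sense()['finger_gap'])
u,v=proj('scene',sense()['eef_pos']).astype(int);print(u,v)
cv2.imwrite('pics/m2.png',cv2.resize(p[v-70:v+80,u-100:u+100][...,::-1],None,fx=3,fy=3,interpolation=3))
E
```

```text
time_s: 5.32
eef_pos: [0.5058, -0.2682, 0.2717]
tool_rot: [0.001, 0.09, 0.996, -0.0]
contact_force: [0.3, -0.7, -0.7]
finger_gap: 0.108
gripper_force: 30.0
time_s: 5.95
eef_pos: [0.4677, -0.2618, 0.3336]
tool_rot: [0.003, 0.09, 0.996, -0.0]
contact_force: [0.6, 0.0, -1.4]
finger_gap: 0.109
gripper_force: 30.0
[ 0.4665 -0.2608  0.3307] [-0.4527 -0.2062 -0.8504] 0.10990606720520366
397 225
```

View pics/m2.png

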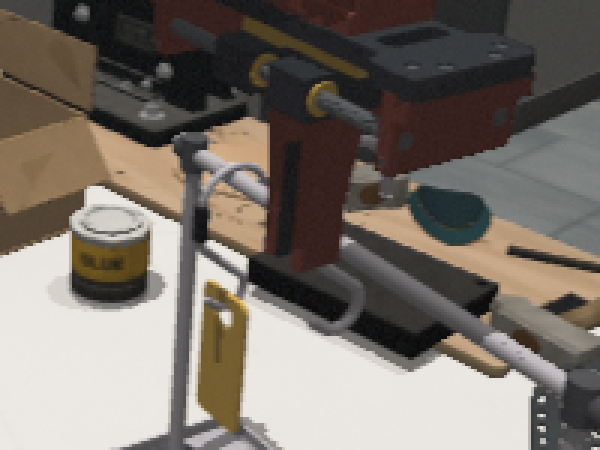

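The hook is off the bar and held. The hanging tag is undisturbed, and the hook's lower bend shows below the fingers at about (340,305). Next I carry it over to the tag.

Converted, -0.2 rad is -0.1273.

```bash
echo '{"x": [0, -0.01, -0.02, -0.03, -0.04], "y": [0.05, 0.1, 0.15, 0.205, 0.255], "z": [0, 0, 0, 0, 0], "rx": [0, 0, 0, 0, 0], "ry": [0, 0, 0, 0, 0], "rz": [0, -0.0318, -0.0637, -0.0955, -0.1273]}' > m.json && python3 shift.py m.json;echo '{"x": [0.01, 0.01, 0.02, 0.02, 0.02], "y": [0.05, 0.1, 0.15, 0.2, 0.25], "z": [0, 0, 0, 0, 0], "rx": [0, 0, 0, 0, 0], "ry": [0, 0, 0, 0, 0], "rz": [0, -0.0318, -0.0637, -0.0637, -0.0637]}' > m.json && python3 shift.py m.json;python3 go.py .469 .2565 .217 .123
```

```text
time_s: 6.68
eef_pos: [0.5514, -0.0151, 0.3294]
tool_rot: [-0.001, -0.011, 1.0, -0.0]
contact_force: [1.1, -0.0, 0.0]
finger_gap: 0.11
gripper_force: 30.0
time_s: 7.3
eef_pos: [0.5257, 0.2337, 0.3293]
tool_rot: [-0.001, -0.06, 0.998, -0.0]
contact_force: [1.7, 0.4, -1.2]
finger_gap: 0.114
gripper_force: 30.0
[0.0533 0.0296 0.1124] [-0.0008 -0.0021 -0.0028] [0.5257 0.2337 0.3293] [ 1.7445  0.4153 -1.2127] 7.3
```

```bash
echo '{"x": [0.03, 0.053, 0.053, 0.053, 0.053], "y": [0.015, 0.03, 0.03, 0.03, 0.03], "z": [0.03, 0.06, 0.08, 0.08, 0.08], "rx": [0, 0, 0, 0, 0], "ry": [0, 0, 0, 0, 0], "rz": [0, 0, 0, 0, 0]}' > m.json && python3 shift.py m.json
cat > look.py <<'E'
from fit import *
import sys
from scipy.spatial.transform import Rotation as Ro
p,d=shot('scene',sys.argv[1]); s=sense(); e=s['eef_pos']; print(e,s['contact_force'],s['tool_rot'])
P=cloud('scene',d); n=np.array([.9925,.1224,0]); ee=np.array([-.1224,.9925,0])
o=e+.0253*n-[0,0,.0228]; L=(P-o)@np.c_[n,ee,[0,0,1]]
# lower half of hook below the fingers
m=(d>0)&(abs(L[...,1])<.02)&(L[...,0]>-.03)&(L[...,0]<.035)&(L[...,2]>-.06)&(L[...,2]<-.008)
Q=P[m]; s=fitpts(Q,[*o,.123,-.03]); print('pred',o,'fit',s.x,len(Q),np.median(abs(s.fun)))
R,t=T(s.x); tip=t+R@[-.0153,0,-.0412]; hole=np.array([.4645,.2559,.093])
print('tip',tip,'hole-tip in n,e,z',(hole-tip)@np.c_[n,ee,[0,0,1]])
R0,_=T([0,0,0,.123,-.03]); tp=o+R0@[-.0153,0,-.0412]; print('pred: ',(hole-tp)@np.c_[n,ee,[0,0,1]])
u,v=proj('scene',o).astype(int); cv2.imwrite(f'pics/m_{sys.argv[1]}.png',cv2.resize(p[v-60:v+90,u-90:u+90][...,::-1],None,fx=3.9,fy=3.9,interpolation=3))
E
python3 look.py s3
```

```text
time_s: 7.92
eef_pos: [0.4708, 0.2556, 0.2509]
tool_rot: [0.0, -0.06, 0.998, -0.0]
contact_force: [0.6, 0.4, -0.2]
finger_gap: 0.116
gripper_force: 30.0
[0.471  0.2557 0.2513] [-0.572  -0.0955 -0.956 ] [ 0.0004 -0.0596  0.9982  0.0002]
pred [0.4961 0.2588 0.2285] fit [ 0.4957  0.2573  0.228   0.1665 -0.0563] 77 0.0007038510717062023
tip [0.4829 0.2551 0.186 ] hole-tip in n,e,z [-0.0182  0.003  -0.093 ]
pred:  [-0.0177  0.001  -0.0938]
```

View pics/m_s3.png

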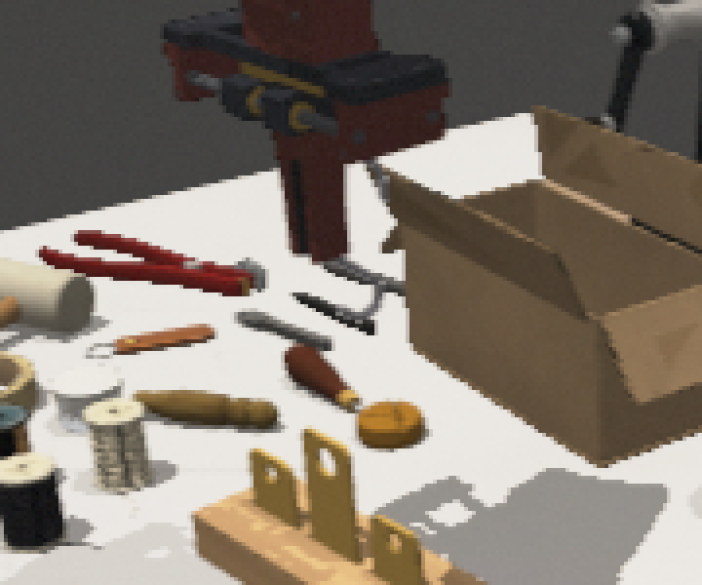

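The fit agrees with the prediction: the tip is 18 mm beyond the tag and 93 mm above the hole. The picture shows the hook clear above the tall tag, whose hole is at (325,462) in the crop. Lowering on the far side.

```bash
echo '{"x": [0, 0, 0, 0, 0], "y": [0.002, 0.002, 0.002, 0.002, 0.002], "z": [0.025, 0.05, 0.075, 0.0935, 0.0935], "rx": [0, 0, 0, 0, 0], "ry": [0, 0, 0, 0, 0], "rz": [0, 0, 0, 0, 0]}' > m.json && python3 shift.py m.json; echo '{"x": [0, 0], "y": [0, 0], "z": [0, 0], "rx": [0, 0], "ry": [0, 0], "rz": [0, 0]}' > m.json && python3 shift.py m.json;python3 look.py s4
```

```text
time_s: 8.6
eef_pos: [0.47, 0.2574, 0.1567]
tool_rot: [-0.001, -0.06, 0.998, -0.0]
contact_force: [-0.5, 0.6, 0.2]
finger_gap: 0.114
gripper_force: 30.0
time_s: 8.85
eef_pos: [0.4708, 0.2582, 0.1583]
tool_rot: [0.001, -0.06, 0.998, 0.001]
contact_force: [-1.4, 0.4, -0.9]
finger_gap: 0.107
gripper_force: 30.0
[0.4707 0.2581 0.1581] [ 0.3582 -0.3942 -1.0449] [ 0.0007 -0.06    0.9982  0.0005]
pred [0.4958 0.2612 0.1353] fit [0.4951 0.2598 0.1364 0.0297 0.0076] 66 0.0008058400002963081
tip [0.4795 0.2593 0.0953] hole-tip in n,e,z [-0.0153 -0.0016 -0.0023]
pred:  [-0.0176 -0.0015 -0.0007]
```

View pics/m_s4.png

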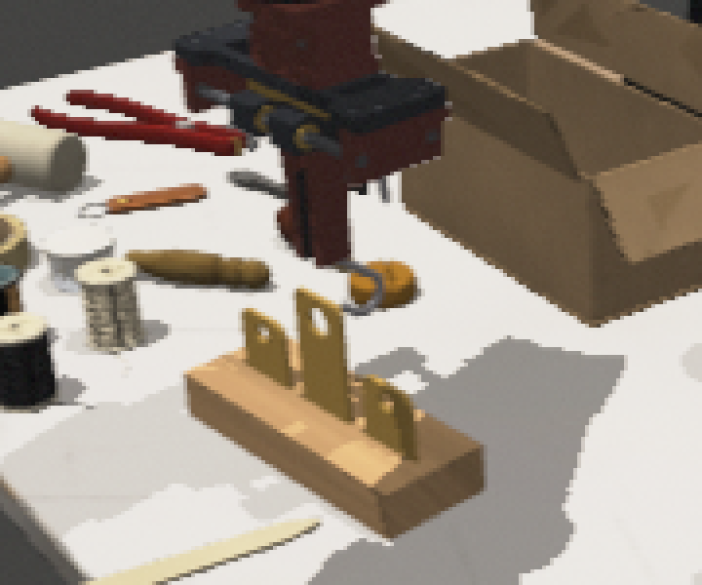

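The hook's tip is just behind the tall tag's hole at (322,318). The lower bend shows at (370,290) and everything is clear. Inserting in two steps, rising along the bend.

```bash
echo '{"x": [0, 0.006, 0.012, 0.019, 0.019], "y": [-0.0015, -0.0015, -0.0015, -0.0015, -0.0015], "z": [0.001, 0.001, 0.001, 0.001, 0.001], "rx": [0, 0, 0, 0, 0], "ry": [0, 0, 0, 0, 0], "rz": [0, 0, 0, 0, 0]}' > m.json && python3 shift.py m.json; python3 go.py .469 .2565 .158 .123;echo '{"x": [0.003, 0.006, 0.01, 0.014, 0.014], "y": [0, 0, 0, 0, 0], "z": [-0.002, -0.005, -0.007, -0.009, -0.009], "rx": [0, 0, 0, 0, 0], "ry": [0, 0, 0, 0, 0], "rz": [0, 0, 0, 0, 0]}' > m.json && python3 shift.py m.json;python3 look.py s5
```

```text
time_s: 9.52
eef_pos: [0.4506, 0.254, 0.1561]
tool_rot: [-0.0, -0.06, 0.998, -0.0]
contact_force: [-0.5, -0.7, -0.6]
finger_gap: 0.115
gripper_force: 30.0
[-0.0185  0.0002 -0.0019] [-0.     -0.0005 -0.0022] [0.4506 0.254  0.1561] [-0.4898 -0.6866 -0.6015] 9.525
time_s: 10.15
eef_pos: [0.4372, 0.2524, 0.1653]
tool_rot: [0.0, -0.06, 0.998, 0.0]
contact_force: [-0.3, -0.8, -0.2]
finger_gap: 0.112
gripper_force: 30.0
[0.4374 0.2524 0.1653] [ 0.4305  0.3905 -0.0662] [ 0.0001 -0.0602  0.9982  0.0001]
pred [0.4625 0.2555 0.1425] fit [0.4646 0.2628 0.1371 1.4219 0.2745] 147 0.004611563243595519
tip [0.4607 0.2372 0.1016] hole-tip in n,e,z [ 0.006   0.0181 -0.0086]
pred:  [ 0.0161  0.0001 -0.0078]
```

View pics/m_s5.png

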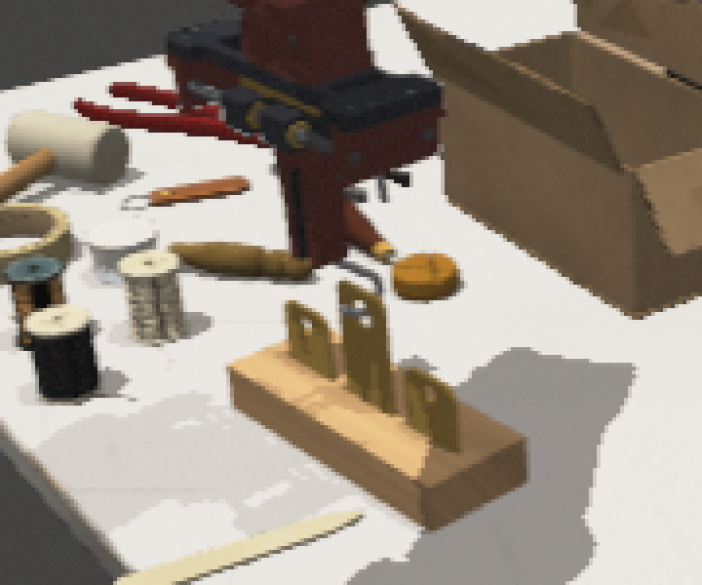

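The tip shows through the tall tag's hole at (355,310) with no contact force. Lifting straight up slowly.

```bash
echo '{"x": [0, 0, 0, 0, 0], "y": [0, 0, 0, 0, 0], "z": [-0.006, -0.012, -0.018, -0.025, -0.032], "rx": [0, 0, 0, 0, 0], "ry": [0, 0, 0, 0, 0], "rz": [0, 0, 0, 0, 0]}' > m.json && python3 shift.py m.json;echo '{"x": [0, 0, 0, 0, 0], "y": [0, 0, 0, 0, 0], "z": [-0.01, -0.02, -0.035, -0.05, -0.05], "rx": [0, 0, 0, 0, 0], "ry": [0, 0, 0, 0, 0], "rz": [0, 0, 0, 0, 0]}' > m.json && python3 shift.py m.json;python3 look.py s6
```

```text
time_s: 10.82
eef_pos: [0.4375, 0.2524, 0.1977]
tool_rot: [0.0, -0.06, 0.998, 0.0]
contact_force: [1.4, -0.1, -1.7]
finger_gap: 0.112
gripper_force: 30.0
time_s: 11.45
eef_pos: [0.4383, 0.2529, 0.2487]
tool_rot: [0.001, -0.06, 0.998, 0.001]
contact_force: [0.1, -0.2, -3.1]
finger_gap: 0.109
gripper_force: 30.0
[0.4378 0.2526 0.2478] [ 0.0034  0.1673 -2.18  ] [ 0.0006 -0.0601  0.9982  0.0005]
pred [0.4629 0.2557 0.225 ] fit [ 0.46    0.2548  0.228  -0.3372 -0.1158] 139 0.0038093613680791
tip [0.4501 0.2583 0.1853] hole-tip in n,e,z [ 0.014  -0.0041 -0.0923]
pred:  [ 0.0157  0.     -0.0904]
```

View pics/m_s6.png

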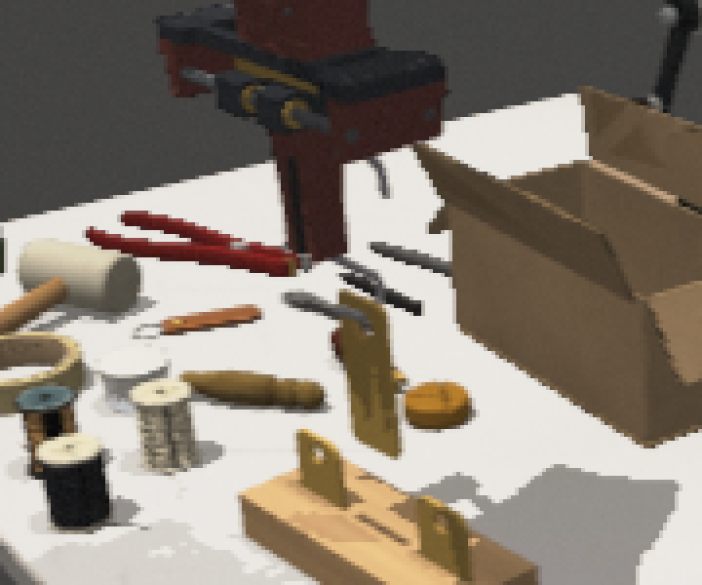

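The tall tag hangs on the hook, its foot about 9 cm up, and both short tags are still in the block. Carrying it gently to the rail.

Units first: turns go in shares of pi/2 rad. So 0.02 rad is 0.0127.

```bash
echo '{"x": [0, 0, -0.004, -0.01, -0.015], "y": [0, 0, -0.005, -0.015, -0.03], "z": [-0.015, -0.035, -0.06, -0.08, -0.085], "rx": [0, 0, 0, 0, 0], "ry": [0, 0, 0, 0, 0], "rz": [0, 0, 0, 0, 0.0127]}' > m.json && python3 shift.py m.json; echo '{"x": [-0.007, -0.012, -0.017, -0.02, -0.023], "y": [-0.02, -0.045, -0.07, -0.095, -0.12], "z": [0, 0, 0, 0, 0], "rx": [0, 0, 0, 0, 0], "ry": [0, 0, 0, 0, 0], "rz": [0.0127, 0.0255, 0.0382, 0.0509, 0.0637]}' > m.json && python3 shift.py m.json; echo '{"x": [0, 0, 0, 0, 0], "y": [-0.025, -0.05, -0.075, -0.1, -0.125], "z": [0, 0, 0, 0, 0], "rx": [0, 0, 0, 0, 0], "ry": [0, 0, 0, 0, 0], "rz": [0.0127, 0.0255, 0.0382, 0.0509, 0.0637]}' > m.json && python3 shift.py m.json; python3 go.py .4717 -.2617 .3308 -.18
```

```text
time_s: 12.12
eef_pos: [0.4567, 0.2245, 0.3337]
tool_rot: [0.001, -0.05, 0.999, 0.001]
contact_force: [-0.3, -0.2, -1.6]
finger_gap: 0.11
gripper_force: 30.0
time_s: 12.75
eef_pos: [0.4911, 0.1053, 0.332]
tool_rot: [-0.0, 0.001, 1.0, -0.0]
contact_force: [0.0, -0.4, -1.7]
finger_gap: 0.111
gripper_force: 30.0
time_s: 13.38
eef_pos: [0.4908, -0.0194, 0.3322]
tool_rot: [0.0, 0.051, 0.999, 0.0]
contact_force: [0.3, 0.6, -2.8]
finger_gap: 0.106
gripper_force: 30.0
[-0.0054 -0.243   0.0014] [0.0001 0.0002 0.0789] [ 0.4908 -0.0194  0.3322] [ 0.3462  0.6121 -2.8165] 13.375
```

Converted, 0.079 rad is 0.0503.

```bash
echo '{"x": [0, 0, -0.001, -0.002, -0.003], "y": [-0.025, -0.05, -0.075, -0.1, -0.125], "z": [0, 0, 0, 0, 0], "rx": [0, 0, 0, 0, 0], "ry": [0, 0, 0, 0, 0], "rz": [0.0127, 0.0255, 0.0382, 0.0503, 0.0503]}' > m.json && python3 shift.py m.json; echo '{"x": [0, 0, 0, 0, 0], "y": [-0.025, -0.05, -0.075, -0.095, -0.11], "z": [0, 0, 0, 0, 0], "rx": [0, 0, 0, 0, 0], "ry": [0, 0, 0, 0, 0], "rz": [0, 0, 0, 0, 0]}' > m.json && python3 shift.py m.json; echo '{"x": [0, 0, 0, 0, 0], "y": [-0.005, -0.008, -0.008, -0.008, -0.008], "z": [0.01, 0.025, 0.04, 0.05, 0.055], "rx": [0, 0, 0, 0, 0], "ry": [0, 0, 0, 0, 0], "rz": [0, 0, 0, 0, 0]}' > m.json && python3 shift.py m.json;python3 go.py .4717 -.2617 .2738 -.18
```

```text
time_s: 14.0
eef_pos: [0.4812, -0.144, 0.3322]
tool_rot: [0.0, 0.09, 0.996, -0.0]
contact_force: [0.1, 0.6, -2.6]
finger_gap: 0.116
gripper_force: 30.0
time_s: 14.62
eef_pos: [0.4613, -0.2522, 0.3321]
tool_rot: [-0.0, 0.09, 0.996, -0.0]
contact_force: [-0.3, 0.4, -2.0]
finger_gap: 0.114
gripper_force: 30.0
time_s: 15.25
eef_pos: [0.4603, -0.258, 0.2762]
tool_rot: [-0.001, 0.089, 0.996, 0.0]
contact_force: [0.7, -0.2, -1.5]
finger_gap: 0.11
gripper_force: 30.0
[-0.0119 -0.0016  0.0024] [ 0.0002 -0.0012  0.0018] [ 0.4603 -0.258   0.2762] [ 0.7114 -0.2164 -1.4829] 15.25
```

```bash
cat > look2.py <<'E'
from fit import *
import sys
yaw=-.18; n=np.array([np.cos(yaw),np.sin(yaw),0]); ee=np.array([-n[1],n[0],0])
A=[]
for c in('scene','top'):
    p,d=shot(c,sys.argv[1]+c); s=sense(); e=s['eef_pos']; P=cloud(c,d); o=e+.0253*n-[0,0,.0228]
    L=(P-o)@np.c_[n,ee,[0,0,1]]; x,y,z=np.moveaxis(L,-1,0)
    brass=(p[...,0].astype(int)-p[...,2])>35
    m=(d>0)&(abs(y)<.014)&(x>-.012)&(x<.036)&(z>-.058)&(z<.06)&~brass; m&=~((x<-.005)&(z>-.012))
    if len(sys.argv)>2: m&=~(((np.hypot(x,z-.041)<.0105)))
    A.append(P[m])
    if c=='scene':
        u,v=proj(c,o).astype(int); cv2.imwrite(f'pics/m_{sys.argv[1]}.png',cv2.resize(p[v-70:v+90,u-90:u+90][...,::-1],None,fx=3.7,fy=3.7,interpolation=3))
print([len(a) for a in A],e,s['contact_force'])
Q=np.vstack(A); s=fitpts(Q,[*o,yaw,-.03]); print('pred',o,'fit',s.x,np.median(abs(s.fun)))
R,t=T(s.x); cr=t+R@[0,0,.047]; end=t+R@[.024,0,.015]
b=np.array([.5827,-.21,.25]); db=np.array([.19,.982,0]); nb=np.array([.982,-.19,0])
print('crown rel bar: x',(cr-b)@nb,'z',cr[2]-.25,'along from y=-.21',(cr-b)@db,'end z rel bar',end[2]-.25,'end x rel',(end-b)@nb)
E
python3 look2.py s7
```

```text
[116, 28] [ 0.4603 -0.2582  0.2766] [ 0.91    0.0954 -1.6334]
pred [ 0.4852 -0.2627  0.2538] fit [ 0.4843 -0.2622  0.2544 -0.1479 -0.0337] 0.0006544322090046785
crown rel bar: x -0.08826543073023997 z 0.051360566603031454 along from y=-.21 -0.07000739328147929 end z rel bar 0.020187939610812555 end x rel -0.06321825502793064
```

View pics/m_s7.png

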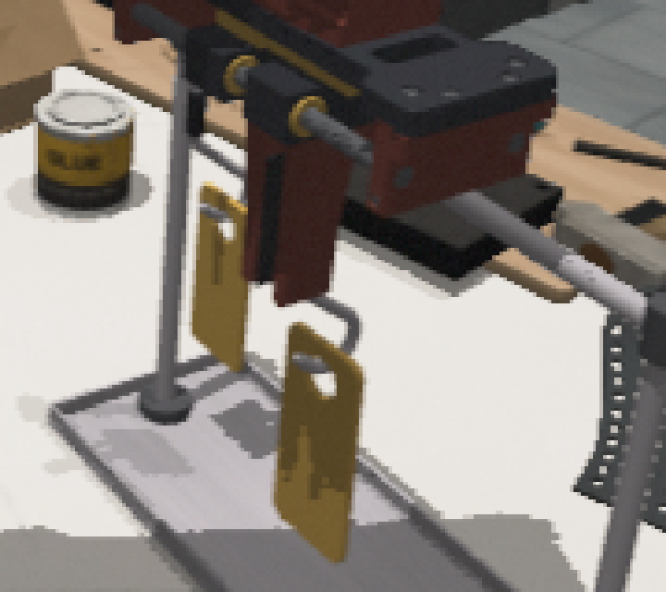

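The hook sits in the grip as before, with the tag hanging plumb from its lower bend (hole at (315,372) in the crop). The hook's open end is 11 mm above the bar. Moving forward over the bar, then lowering.

```bash
echo '{"x": [-0.008, -0.02, -0.035, -0.05, -0.062], "y": [0, 0, 0, 0, 0], "z": [0.002, 0.004, 0.004, 0.004, 0.004], "rx": [0, 0, 0, 0, 0], "ry": [0, 0, 0, 0, 0], "rz": [0, 0, 0, 0, 0]}' > m.json && python3 shift.py m.json; echo '{"x": [-0.01, -0.018, -0.024, -0.026, -0.026], "y": [0, 0, 0, 0, 0], "z": [0, 0, 0, 0, 0], "rx": [0, 0, 0, 0, 0], "ry": [0, 0, 0, 0, 0], "rz": [0, 0, 0, 0, 0]}' > m.json && python3 shift.py m.json; python3 look2.py s8 1;python3 go.py .5455 -.2752 .2308 -.18
```

```text
time_s: 15.98
eef_pos: [0.5228, -0.2697, 0.273]
tool_rot: [-0.0, 0.089, 0.996, -0.0]
contact_force: [-0.7, 0.1, -2.6]
finger_gap: 0.111
gripper_force: 30.0
time_s: 16.6
eef_pos: [0.5469, -0.2742, 0.2731]
tool_rot: [-0.0, 0.089, 0.996, 0.0]
contact_force: [-0.4, 0.5, -1.6]
finger_gap: 0.109
gripper_force: 30.0
[161, 22] [ 0.5467 -0.2742  0.2732] [-0.8897  0.0394 -2.41  ]
pred [ 0.5716 -0.2787  0.2504] fit [ 0.5729 -0.2788  0.2507 -0.1628 -0.0304] 0.0006692402036835767
crown rel bar: x 0.0020151512172229043 z 0.047694703677659045 along from y=-.21 -0.06947459369036857 end z rel bar 0.016438016194783578 end x rel 0.026970816453869145
[ 0.001  -0.0012  0.0424] [ 0.0002 -0.0001  0.0009] [ 0.5467 -0.2742  0.2732] [-0.8897  0.0394 -2.41  ] 16.7
```

```bash
echo '{"x": [0.001, 0.001, 0.001, 0.001, 0.001], "y": [0, 0, 0, 0, 0], "z": [0.01, 0.02, 0.03, 0.037, 0.041], "rx": [0, 0, 0, 0, 0], "ry": [0, 0, 0, 0, 0], "rz": [0, 0, 0, 0, 0]}' > m.json && python3 shift.py m.json; echo '{"x": [0, 0, 0], "y": [0, 0, 0], "z": [0, 0.001, 0.001], "rx": [0, 0, 0], "ry": [0, 0, 0], "rz": [0, 0, 0]}' > m.json && python3 shift.py m.json;echo '{"x": [0, 0, 0], "y": [0, 0, 0], "z": [0.001, 0.001, 0.001], "rx": [0, 0, 0], "ry": [0, 0, 0], "rz": [0, 0, 0]}' > m.json && python3 shift.py m.json; python3 look2.py s9 1
```

```text
time_s: 17.32
eef_pos: [0.5459, -0.2739, 0.2315]
tool_rot: [-0.0, 0.089, 0.996, 0.0]
contact_force: [0.5, 0.4, -1.8]
finger_gap: 0.107
gripper_force: 30.0
time_s: 17.7
eef_pos: [0.5462, -0.274, 0.2314]
tool_rot: [0.0, 0.089, 0.996, -0.0]
contact_force: [0.2, -0.3, -2.5]
finger_gap: 0.112
gripper_force: 30.0
time_s: 18.08
eef_pos: [0.5464, -0.2741, 0.2307]
tool_rot: [0.001, 0.089, 0.996, -0.0]
contact_force: [-0.2, 0.9, 3.2]
finger_gap: 0.114
gripper_force: 30.0
[101, 17] [ 0.5463 -0.2741  0.2306] [-0.3522 -0.3505  2.417 ]
pred [ 0.5712 -0.2787  0.2078] fit [ 0.5694 -0.2783  0.2099 -0.1586  0.0136] 0.0008814454217637405
crown rel bar: x 0.0005653739904287695 z 0.006875280084982616 along from y=-.21 -0.06956281493906435 end z rel bar -0.02544819820342281 end x rel 0.024120417889126396
```

The force sign has flipped, so the bar now carries the hook, and the crown is 6.9 mm above the bar axis. Releasing.

```bash
echo '{"x": [0, 0], "y": [0, 0], "z": [0, 0], "rx": [0, 0], "ry": [0, 0], "rz": [0, 0]}' > m.json && python3 shift.py m.json - 4; echo '{"x": [0, 0, 0, 0, 0], "y": [0, 0, 0, 0, 0], "z": [0, 0, 0, 0, 0], "rx": [0, 0, 0, 0, 0], "ry": [0, 0, 0, 0, 0], "rz": [0, 0, 0, 0, 0]}' > m.json && python3 shift.py m.json 0.35; echo '{"x": [0, 0, 0, 0, 0], "y": [0, 0, 0, 0, 0], "z": [0, 0, 0, 0, 0], "rx": [0, 0, 0, 0, 0], "ry": [0, 0, 0, 0, 0], "rz": [0, 0, 0, 0, 0]}' > m.json && python3 shift.py m.json; python3 look2.py s10 1
```

```text
time_s: 18.42
eef_pos: [0.5465, -0.274, 0.2304]
tool_rot: [0.0, 0.089, 0.996, -0.0]
contact_force: [0.0, 1.0, 2.8]
finger_gap: 0.111
gripper_force: 4.0
time_s: 19.05
eef_pos: [0.546, -0.274, 0.2301]
tool_rot: [-0.0, 0.089, 0.996, 0.0]
contact_force: [0.5, -0.3, 0.5]
finger_gap: 0.349
gripper_force: 0.0
time_s: 19.68
eef_pos: [0.546, -0.274, 0.2301]
tool_rot: [-0.0, 0.089, 0.996, 0.0]
contact_force: [-0.4, -0.4, 0.1]
finger_gap: 0.348
gripper_force: 0.0
[67, 8] [ 0.546  -0.274   0.2301] [ 0.1689 -0.2155  0.081 ]
pred [ 0.5709 -0.2785  0.2073] fit [ 0.57   -0.278   0.2084 -0.1605  0.0042] 0.0006653725264525756
crown rel bar: x 0.0006138713986441908 z 0.005432466806027714 along from y=-.21 -0.06918465919225567 end z rel bar -0.02666835834172257 end x rel 0.024472722195995687
```

View pics/m_s10.png

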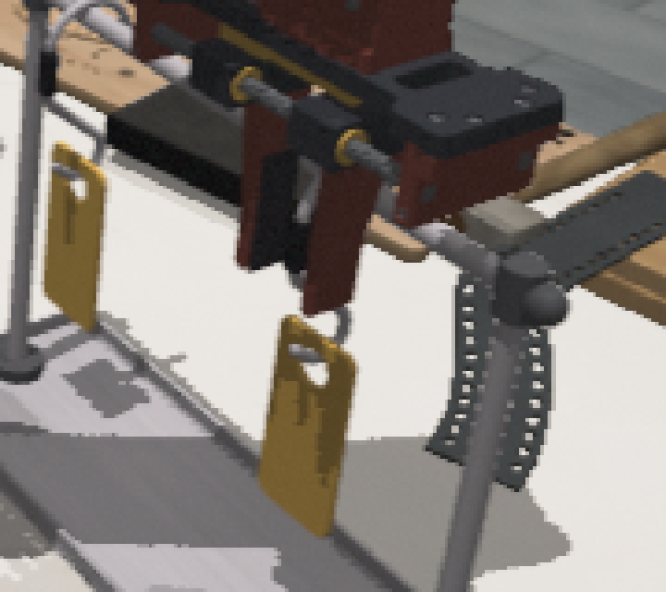

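The hook hangs on the bar with the tag below it, and the fingers are open on either side of the sleeve at (300,240). Retreating straight up.

```bash
echo '{"x": [0, 0, 0, 0, 0], "y": [0, 0, 0, 0, 0], "z": [-0.01, -0.025, -0.045, -0.07, -0.1], "rx": [0, 0, 0, 0, 0], "ry": [0, 0, 0, 0, 0], "rz": [0, 0, 0, 0, 0]}' > m.json && python3 shift.py m.json; echo '{"x": [0.03, 0.06, 0.06, 0.06, 0.06], "y": [0, 0, 0, 0, 0], "z": [-0.03, -0.05, -0.05, -0.05, -0.05], "rx": [0, 0, 0, 0, 0], "ry": [0, 0, 0, 0, 0], "rz": [0, 0, 0, 0, 0]}' > m.json && python3 shift.py m.json;echo '{"x": [0, 0, 0, 0, 0], "y": [0, 0, 0, 0, 0], "z": [0, 0, 0, 0, 0], "rx": [0, 0, 0, 0, 0], "ry": [0, 0, 0, 0, 0], "rz": [0, 0, 0, 0, 0]}' > m.json && python3 shift.py m.json
python3 - <<'E'
from h import *
p,_=shot('scene','end'); cv2.imwrite('pics/e.png',cv2.resize(p[190:420,170:520][...,::-1],None,fx=2.2,fy=2.2,interpolation=3))
E
```

```text
time_s: 20.4
eef_pos: [0.5459, -0.2741, 0.332]
tool_rot: [0.0, 0.089, 0.996, -0.0]
contact_force: [1.1, -0.2, 0.3]
finger_gap: 0.349
gripper_force: 0.0
time_s: 21.02
eef_pos: [0.4875, -0.2629, 0.3795]
tool_rot: [-0.001, 0.089, 0.996, -0.0]
contact_force: [0.5, -0.0, 0.3]
finger_gap: 0.351
gripper_force: 0.0
time_s: 21.65
eef_pos: [0.487, -0.2633, 0.3802]
tool_rot: [0.0, 0.089, 0.996, 0.0]
contact_force: [-0.2, 0.5, -0.1]
finger_gap: 0.351
gripper_force: 0.0
```

View pics/e.png

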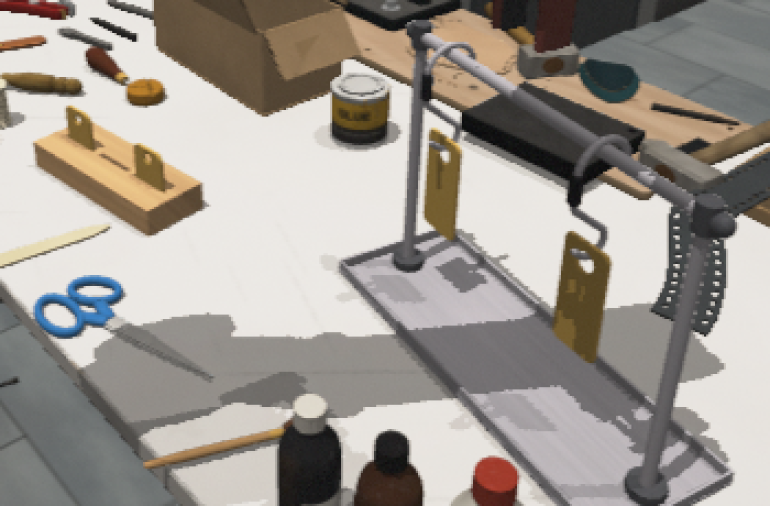

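The hook hangs over the bar at (600,150) with the tall tag below it at (583,295). The short tags are still in the block, the other tag still hangs, and the robot is clear. I'll wait a moment for it to settle, then hand in.

```bash
for i in 1 2 3 4; do echo '{"x": [0, 0, 0, 0, 0], "y": [0, 0, 0, 0, 0], "z": [0, 0, 0, 0, 0], "rx": [0, 0, 0, 0, 0], "ry": [0, 0, 0, 0, 0], "rz": [0, 0, 0, 0, 0]}' > m.json && python3 shift.py m.json >/dev/null; done; python3 -c "
from rig import r, imaging, sense, close_job
print(close_job())"
```

```text
the job is handed in; nothing more can be done
None
```

The tall tag now hangs from the S-hook on the rail's bar, the short tags and the other hung tag look untouched in the last picture, the gripper showed no sign of touching the lacquered tag, and the job was handed in at about 24 s (no verdict was returned).

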